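# Sauce pot off the warmer, cover slid over the hotplate

### The job

Lift the sauce pot off the warmer by its arched handle, keeping it level, and set it down gently on the round wooden trivet beside, so that no part of its base hangs over the trivet's edge. Then slide the warmer's cover plate all the way along its rails over the bare hotplate until it stops against the end wall. Leave the square board, bottle, bowl and carton alone.

Things in the scene. Friction and masses are not known exactly. Their poses are not given: they have to be found in the camera images.
- pot: Closed cylindrical steel sauce pot, about 0.6 kg, standing on the hotplate at the start: base 110 mm across, body 120 mm (lid rim 126 mm), lid top 101 mm above the base. Origin: centre of its underside, z up. A rigid arched handle spans it along its own y, with thin uprights at y = +-68 mm and a straight grip bar on top, 46 mm clear of the lid.
- pot_grip (a point): Middle of the pot handle's grip bar, on the bar's axis, 155 mm above the pot's underside and over its centre. The bar is black, round, 16 mm thick, 90 mm long and runs along this point's y.
- trivet: Round wooden trivet disc, 140 mm across, 18 mm thick, fixed on the table. Origin: centre of its underside.
- trivet_top (a point): Centre of the trivet's upper face, z up.
- warmer: Countertop steel warmer, fixed: flat box 220 mm (its x) by 410 mm (its y), deck 55 mm above the table. Origin: centre of its underside. Its rails (x = +-104 mm) and its end wall (y = -199 mm) are 12 mm wide and rise to 75 mm. The hotplate is centred at y = -100 mm; the cover plate is parked around y = +100 mm.
- hotplate (a point): Centre of the top face (60 mm above the table) of the hotplate, a dark disc 140 mm across; axes as the warmer's; the cover slides along this y, towards -y.
- cover (a joint): Cover plate's slide, m: 0 = parked at the warmer's +y end, 0.200 = fully over the hotplate, against the end wall. It starts between 0 and 0.025 and slides with about 1.5 N of friction. The pot blocks it while it stands on the hotplate.
- cover_grip (a point): Middle of the cover's handle bar: a black round bar 12 mm thick, 90 mm long along the warmer's x, on the middle of the cover; its axis is 108 mm above the table, 36 mm above the cover's top face (72 mm above the table). The cover plate is 190 mm (x) by 180 mm (y) and 6 mm thick.
- board: Square wooden cutting board, 130 by 130 mm, 14 mm thick, fixed on the table: not the trivet. Origin: centre of underside.
- bottle: White bottle with a grey cap, 56 mm across, 170 mm tall, standing; bystander. Origin: centre of underside.
- bowl: Steel bowl, 110 mm across, 50 mm high; bystander. Origin: centre of underside.
- carton: Cardboard carton, 90 x 170 x 70 mm high; bystander. Origin: centre of underside.
Not all that is in view belongs to the job. Of the things that look like the pot, the smallest one is meant.

How it is judged:
By the outcome, as a careful person would: the job done as asked, in the order asked, and still so for the second after the job is handed in, with the robot touching nothing.
It also fails if it takes over 59 s, if anything falls off the work surface, if the arm or the gripper's body presses on something with over 40 N, if the wrist force passes 120 N, or if a joint passes its speed limit or range.

### The arm

A 6-joint arm with a two-finger parallel gripper is mounted at the origin on the work surface. World frame = base frame: x ahead of the robot, y to its left, z up, the work surface at z = 0. Lengths are in m, angles in rad, forces in N, time in s.
With the tool pointing down it reaches from about 0.3 to 0.875 m from the base axis. Payload 6.4 kg.
Tool frame: the origin (TCP) lies at the very end of the fingers, on their centre line; the grasp point (between the pads) lies 19 mm behind it (ctrl.hold_point_z is the distance from the TCP to the grasp point, in m); y points along the fingers, x is the direction in which the jaws open and shut, and the axes are right-handed (so a half turn about y gives the same grasp; the last joint's range is limited). The gripper opens to 85 mm and grips with 20 to 120 N. Pads are 22 mm wide; open, the fingers measure 114 mm over their backs; the gripper's body (76 mm by 85 mm) begins 54 mm behind the grasp point. The pads swing forward as they close: fully open they stand 13 mm farther back than shut.
Start: joints at [-1.532, 0.181, 1.607, -0, 1.354, -0.206], TCP at [0.139, -0.558, 0.231] pointing down, gripper open.
Joint ranges: [-2.99, 2.99], [-0.89, 2.07], [0.3, 2.58], [-1.14, 4.28], [0, 2.63], [-3.12, 3.12]. Speed limits (rad/s): [2.57, 2.57, 3.01, 3.14, 3.14, 3.14].

### API

Orientations are given as a unit quaternion [w, x, y, z].
In Python, from bench import ctrl, imaging gives the robot as it stands.
- The arm moves only by the shell command python3 -m jog 'ROWS'. ROWS is JSON, a list of rows, each a list of 3 entries, a list of its own where there are three numbers: the shift along the tool's x, y, z in cm, then the turn, a rotation vector about the tool's x, y, z in rad, then the finger opening in cm, from 0 to 8.54. A call has 1 to 12 rows; each row shifts and turns the pose as measured when the row begins, along the tool's axes as they then stand; what a row does not reach is not made up. A row lasts 1/12 s, in which the tool goes at most 41.7 mm and 7.16 degrees, less where a joint would pass 70% of its speed; a pose out of reach is approached as far as the arm can. A call is refused whole if a number of a shift passes 4.17 or a number of a turn 0.125, either way. A call with a gripper value outside its range is refused whole. The fingers move at their own pace and stop on an object; the grip force is fixed at half the most. Time passes only in rows, so rows that do not move let the fingers close. It gives the time, the measured TCP pose, the force and the opening at its end, in the units of the state.
- ctrl.get_obs(): the state, without advancing time (a new reading comes with each control period).
- imaging.camera(name): name is "side" or "top" or "wrist"; returns a dict with "frame" (480x640x3 uint8, red, green, blue), "depth" (480x640 float32, m along the optical axis (not along the pixel's ray), 0 where there is no reading), "K" (3x3 intrinsics, pixels), "k1" (the pictures are not rectified: a ray, as slopes to the right and down, at radius r is drawn at 1 + k1 r^2 times it, then the intrinsics apply), "R" (3x3) and "t" (3): a world point X has camera coordinates R X + t. Camera axes: x right, y down, z forward; pixel columns grow to the right and rows downward; lengths in m; the calibration is good to about 2 mm. A picture is of the moment at which its call begins.
- ctrl.hand_in(): hands the job in, once; it reports no verdict.
The state is a dict: "time_s": time; "q": joint angles; "dq": joint speeds; "joint_efforts": joint torques, N m; "eef_pos": TCP position; "eef_rot": TCP orientation; "wrist_force": force on the tool from outside, world axes, zero at the start; "torque": the same for the moment, N m; "opening": opening from 0.0 (shut) to 1.0 (fully open).
Only numpy, scipy, OpenCV 4.12 (cv2) and the standard library are available. Lean on these libraries where they do the work, as an engineer would, in place of code of your own. Each camera call takes 0.05 s, during which the arm holds its last target. There are 200 camera calls.

## Working session

There is one attempt and no reset: what is moved stays moved. The work goes in short steps, Python scripts to look and compute and a shell command to move; the robot and the scene stay as the last step left them, time stands still between calls to the robot, and variables do not carry over. Pictures are saved under pics/ and viewed, about 8 in all and at most 12, crops included, and the job is handed in when it is done.

```bash
mkdir -p pics; ls
cat > h.py <<'E'
from bench import ctrl, imaging
import numpy as np, cv2
def cam(n,save=None):
    c=imaging.camera(n)
    if save: cv2.imwrite('pics/'+save,c['frame'][:,:,::-1])
    return c
def cloud(c):
    v,u=np.mgrid[0:480,0:640]
    K=np.array(c['K']);d=np.array([c['k1'],0,0,0,0],float)
    p=cv2.undistortPoints(np.stack([u.ravel(),v.ravel()],1).astype(float)[:,None],K,d)[:,0]
    z=c['depth'].ravel()
    P=np.c_[p*z[:,None],z]
    W=(P-np.array(c['t']))@np.array(c['R'])
    W[z==0]=np.nan
    return W.reshape(480,640,3)
E
python3 - <<'E'
from h import *
o=ctrl.get_obs();print(o)
a=cam('top');b=cam('side')
np.savez('s0.npz',top=cloud(a),side=cloud(b),tf=a['frame'],sf=b['frame'])
cv2.imwrite('pics/a.png',a['frame'][:,:,::-1]);cv2.imwrite('pics/b.png',b['frame'][:,:,::-1])
print(a['R'],a['t'],b['R'],b['t'],ctrl.hold_point_z)
E
```

```text
pics
{'time_s': 0.0, 'q': array([-1.53230703e+00,  1.81518170e-01,  1.60802612e+00,  9.18020994e-06,
        1.35374655e+00, -2.06260083e-01]), 'dq': array([-0.00210543, -0.00198794, -0.00068693,  0.00033675,  0.00058157,
        0.00097376]), 'joint_efforts': array([ 4.56953067e-04, -4.44871759e+01, -3.51337659e+01, -2.00293025e-04,
        8.97963066e-03, -8.37719057e-06]), 'eef_pos': array([ 0.13935084, -0.55729946,  0.23038823]), 'eef_rot': array([ 0.55775556, -0.55683422,  0.43561149, -0.43484137]), 'wrist_force': array([ 0.49540695,  0.31114619, -0.50890855]), 'torque': array([-0.01399954,  0.02099312, -0.0292796 ]), 'opening': 0.9993257641696828}
[[-0.01912322 -0.99980591 -0.00473846]
 [-0.9915725   0.01957269 -0.12806594]
 [ 0.12813382  0.0022495  -0.99175434]] [-0.00889164  0.56045695  1.48365406] [[-0.90661619 -0.42186359 -0.0088425 ]
 [-0.28734706  0.63260491 -0.71919587]
 [ 0.30899636 -0.64949375 -0.69475112]] [0.50509042 0.264194   1.14964277] 0.0187
```

View pics/a.png

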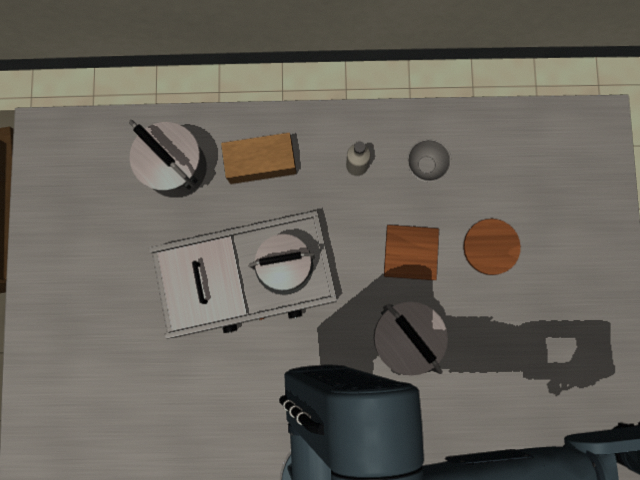

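View pics/b.png

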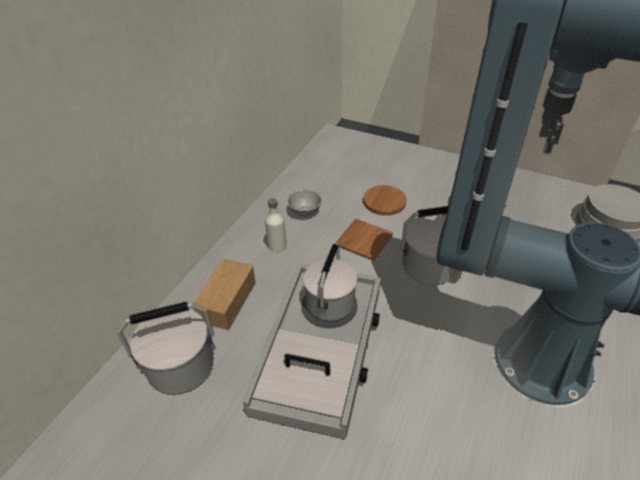

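Top view: three pot-like objects, at (165,157), (283,262) and (411,338). The one at (283,262) is the smallest and stands on the hotplate, so it is the one meant. The round trivet is at (492,246), the square board at (412,251), and the cover handle at (201,282). The side view agrees. Next I measure these and enlarge the pot.

Run:
```python
from h import *
s=np.load('s0.npz')
T=s['top'];S=s['side'];F=s['tf'].astype(int);SF=s['sf'].astype(int)
cv2.imwrite('pics/c.png',cv2.resize(s['tf'][195:350,140:345,::-1],None,fx=3.5,fy=3.5,interpolation=cv2.INTER_CUBIC))
def reg(W,box):
    u0,v0,u1,v1=box;m=np.zeros(W.shape[:2],bool);m[v0:v1,u0:u1]=1;return m
def rep(n,W,m):
    P=W[m];P=P[np.isfinite(P).all(1)]
    if len(P)<5: print(n,len(P));return
    c=P[:,:2].mean(0);u,sv,vt=np.linalg.svd(P[:,:2]-c,full_matrices=False)
    r=cv2.minAreaRect(P[:,:2].astype(np.float32)*1000)
    print(n,len(P),'mean',P.mean(0).round(4),'zrange',np.percentile(P[:,2],[5,50,95]).round(4),'dir',vt[0].round(3),'rect',np.round(r[0],1),np.round(r[1],1),round(r[2],1))
dark=F.max(2)<60
print(F[258,283],F[282,201])
# pot grip bar & lid
z=T[...,2]
b=reg(T,(240,225,330,300))
rep('bar',T,b&(z>.2)); rep('bardark',T,b&dark&(z>.19));rep('lid',T,b&(z>.15)&(z<.175))
b=reg(T,(185,250,215,310)); rep('cgrip',T,b&dark&(z>.095)); rep('cgripz',T,b&(z>.1))
b=reg(T,(150,205,345,340)); rep('cover',T,reg(T,(150,225,245,335))&(z>.066)&(z<.09)); rep('warm',T,b&(z>.04)&(z<.085))
rep('rails',T,b&(z>.0735)&(z<.08))
rep('triv',T,reg(T,(455,210,530,285))&(z>.011)&(z<.03))
rep('trivred',T,reg(T,(455,210,530,285))&(F[...,0]-F[...,2]>50))
rep('board',T,reg(T,(375,215,445,285))&(F[...,0]-F[...,2]>40))
zs=S[...,2]; b=reg(S,(300,235,365,330))
rep('Sbar',S,b&(zs>.2)); rep('Slid',S,b&(zs>.15)&(zs<.175))
b=reg(S,(275,340,340,380)); rep('Scgrip',S,b&(zs>.098)&(zs<.13))
rep('Striv',S,reg(S,(355,180,415,218))&(SF[...,0]-SF[...,2]>50)&(zs>.01))
for n,bx in dict(big1=(120,110,210,200),big2=(370,295,450,385)).items(): rep(n,T,reg(T,bx)&(z>.09))
```

```text
[13 12 12] [140 140 133]
bar 390 mean [0.5152 0.0895 0.2191] zrange [0.2076 0.22   0.2259] dir [ 0.156 -0.988] rect [515.4  91.4] [ 16.2 137. ] 8.7
bardark 314 mean [0.5152 0.0893 0.2207] zrange [0.2144 0.2211 0.2261] dir [ 0.156 -0.988] rect [517.3  79.1] [ 16.2 112.2] 8.7
lid 1965 mean [0.5137 0.0898 0.1565] zrange [0.1511 0.1562 0.1629] dir [-0.978 -0.207] rect [515.8  90.1] [123.6 125.2] 43.3
cgrip 202 mean [0.475  0.2882 0.1122] zrange [0.1036 0.1129 0.1185] dir [-0.98  -0.197] rect [475.4 288.7] [98.2 11. ] 11.6
cgripz 234 mean [0.4768 0.2891 0.1122] zrange [0.1057 0.1126 0.1182] dir [-0.981 -0.196] rect [477.  290.2] [102.  13.] 11.7
cover 6618 mean [0.4785 0.2893 0.0726] zrange [0.0675 0.0724 0.0781] dir [-0.996 -0.091] rect [479.6 279.7] [222.3 231. ] 10.9
warm 13288 mean [0.4897 0.2079 0.066 ] zrange [0.0511 0.0697 0.0777] dir [-0.179  0.984] rect [488.4 192.6] [238.7 412.4] 11.4
rails 3174 mean [0.4876 0.229  0.0758] zrange [0.0737 0.0754 0.0789] dir [-0.177  0.984] rect [496.6 193. ] [220.5 409.9] 11.4
triv 2373 mean [ 0.5562 -0.4152  0.0185] zrange [0.0131 0.0185 0.0241]
[... 387 characters left out ...]
.2218] dir [-0.141  0.99 ] rect [512.1  94.4] [ 15.4 132.2] 8.9
Slid 1330 mean [0.5085 0.0985 0.1544] zrange [0.1505 0.154  0.1591] dir [0.262 0.965] rect [512.   93.9] [123.4 123.3] 44.4
Scgrip 276 mean [0.4739 0.294  0.1093] zrange [0.1034 0.1097 0.1135] dir [-0.979 -0.202] rect [474.3 292.9] [99.2 13.2] 12.5
Striv 899 mean [ 0.552  -0.4096  0.0144] zrange [0.0111 0.0143 0.0179] dir [-0.378  0.926] rect [ 553.1 -413.1] [137.3 138.7] 58.4
big1 3953 mean [0.768  0.3646 0.1372] zrange [0.1169 0.1262 0.2119] dir [-0.765 -0.644] rect [774.7 370.8] [166.7 164.9] 73.9
big2 4609 mean [ 0.3365 -0.1873  0.1698] zrange [0.1185 0.1271 0.5875] dir [-0.321  0.947] rect [ 343.6 -182.1] [193.6 165. ] 72.7
```

View pics/c.png

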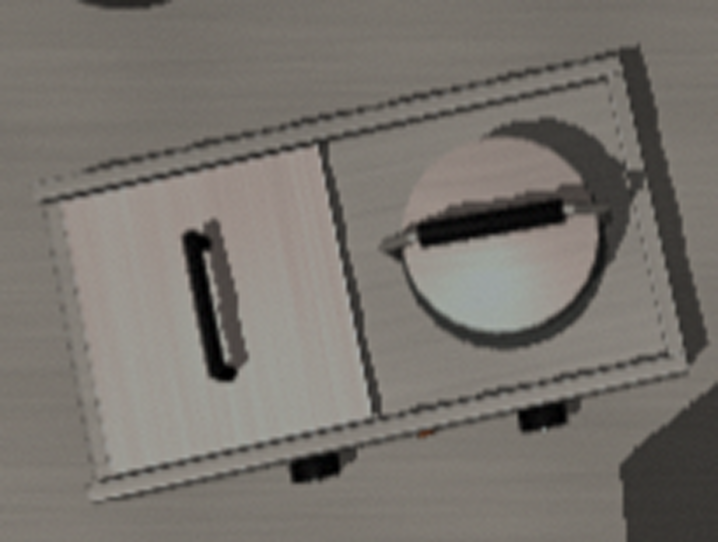

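The crop confirms it: a pot with a lid about 125 mm across (126 expected) on the hotplate, with its black bar at z≈0.22. The larger pots' rims measure about 165 mm. Pot axis is about (0.514, 0.092), bar direction (0.156, -0.988), trivet about (0.556, -0.415), and the warmer is rotated about 11.5°. Now I move over the pot.

```bash
cat > d.py <<'E'
import sys; from h import *
from scipy.spatial.transform import Rotation as R
# usage: d.py x y z barx bary : remaining shift (cm, tool axes) and yaw about tool y (rad) so that tool x is perpendicular to the bar
a=[float(v) for v in sys.argv[1:]]
o=ctrl.get_obs();q=o['eef_rot'];M=R.from_quat(q[[1,2,3,0]]).as_matrix()
print('t',round(o['time_s'],2),'pos',o['eef_pos'].round(4),'x',M[:,0].round(3),'y',M[:,1].round(3),'F',o['wrist_force'].round(1),'open',round(o['opening'],3),'q',o['q'].round(2))
print('shift cm',(M.T@(np.array(a[:3])-o['eef_pos'])*100).round(2))
if len(a)>3:
    n=np.array([a[4],-a[3],0.]);n/=np.linalg.norm(n); n*=np.sign(n@M[:,0]) or 1
    l=M.T@n; print('turn about tool y',round(float(np.arctan2(-l[2],l[0])),4))
    print('level err rotvec',(np.cross(M[:,1],[0,0,-1])@M).round(4))
E
python3 -m jog '[[[0,-2.4,0],[0,0,0],8.5],[[0,-2.4,0],[0,0,0],8.5],[[0,-2.4,0],[0,0,0],8.5],[[-2.8,0,2.7],[0,0,0],8.5],[[-2.8,0,2.7],[0,0,0],8.5],[[-2.8,0,2.7],[0,0,0],8.5],[[-2.8,0,2.7],[0,0,0],8.5],[[-2.8,0,2.7],[0,0,0],8.5],[[-2.8,0,2.7],[0,0,0],8.5],[[-2.8,0,2.7],[0,0,0],8.5],[[-2.8,0,2.7],[0,0,0],8.5],[[-2.8,0,2.7],[0,0,0],8.5]]'; python3 d.py .514 .092 .30 .156 -.988
```

```text
time_s: 1.1
eef_pos: [0.3157, -0.2449, 0.3014]
eef_rot: [0.557, -0.551, 0.442, -0.436]
wrist_force: [0.5, -0.7, -0.7]
opening: 0.995
t 1.1 pos [ 0.3157 -0.2449  0.3014] x [ 0.229 -0.973 -0.012] y [-0.001  0.012 -1.   ] F [ 0.5 -0.7 -0.7] open 0.995 q [-0.96 -0.29  1.91  0.01  1.53  0.38]
shift cm [-28.25   0.51  27.02]
turn about tool y -1.4964
level err rotvec [-0.0015 -0.     -0.0117]
```

```bash
python3 -m jog '[[[-2.8,0,2.7],[0,0,0],8.5],[[-2.8,0,2.7],[0,0,0],8.5],[[-2.8,0,2.7],[0,0,0],8.5],[[-2.8,0,2.7],[0,0,0],8.5],[[-2.8,0,2.7],[0,0,0],8.5],[[-2.8,0,2.7],[0,0,0],8.5],[[-2.8,0,2.7],[0,0,0],8.5],[[-2.8,0,2.7],[0,0,0],8.5],[[-2.8,0,2.7],[0,0,0],8.5],[[-2.0,0,1.9],[0,0,0],8.5]]'; python3 -m jog '[[[0,0,0],[0,-0.124,0],8.5],[[0,0,0],[0,-0.124,0],8.5],[[0,0,0],[0,-0.124,0],8.5],[[0,0,0],[0,-0.124,0],8.5],[[0,0,0],[0,-0.124,0],8.5],[[0,0,0],[0,-0.124,0],8.5],[[0,0,0],[0,-0.124,0],8.5],[[0,0,0],[0,-0.124,0],8.5],[[0,0,0],[0,-0.124,0],8.5],[[0,0,0],[0,-0.124,0],8.5],[[0,0,0],[0,-0.124,0],8.5],[[0,0,0],[0,-0.124,0],8.5]]';python3 d.py .514 .092 .30 .156 -.988
```

```text
time_s: 1.93
eef_pos: [0.5127, 0.1018, 0.3036]
eef_rot: [0.558, -0.551, 0.441, -0.436]
wrist_force: [0.1, -1.3, 1.3]
opening: 0.998
time_s: 2.93
eef_pos: [0.5109, 0.1108, 0.296]
eef_rot: [0.71, -0.7, -0.054, 0.063]
wrist_force: [-0.2, 0.4, 0.5]
opening: 0.994
t 2.93 pos [0.5109 0.1108 0.296 ] x [ 0.986  0.165 -0.011] y [-0.013  0.013 -1.   ] F [-0.2  0.4  0.5] open 0.994 q [-0.02  0.02  1.65  0.01  1.48 -0.19]
shift cm [-0.01 -0.43 -1.9 ]
turn about tool y 0.009
level err rotvec [-0.0153 -0.     -0.0109]
```

```bash
python3 -m jog '[[[0,0,-1.7],[-0.015,0.009,-0.011],8.5],[[0,0,0],[0,0,0],8.5]]'
cat > w.py <<'E'
import sys; from h import *
c=cam('wrist',sys.argv[1]);W=cloud(c);F=c['frame'].astype(int)
lo,hi=float(sys.argv[2]),float(sys.argv[3])
x0,x1,y0,y1=[float(v) for v in sys.argv[4:8]]
m=(W[...,2]>lo)&(W[...,2]<hi)&(W[...,0]>x0)&(W[...,0]<x1)&(W[...,1]>y0)&(W[...,1]<y1)
if len(sys.argv)>8: m&=F.max(2)<int(sys.argv[8])
P=W[m];v,u=np.nonzero(m)
if len(P)<20: print('few',len(P)); sys.exit()
d=np.linalg.svd(P[:,:2]-P[:,:2].mean(0),full_matrices=False)[2][0]
r=cv2.minAreaRect(P[:,:2].astype(np.float32)*1000)
print(len(P),'px',u.mean().round(),v.mean().round(),'rect',np.round(r,1) if 0 else r,'z',np.percentile(P[:,2],[5,50,95]).round(4),'dir',d.round(3))
E
python3 w.py d.png .205 .235 .43 .6 0 .18 70; python3 d.py .514 .092 .196 .156 -.988
```

```text
time_s: 3.1
eef_pos: [0.5133, 0.0933, 0.2947]
eef_rot: [-0.704, 0.705, 0.056, -0.057]
wrist_force: [1.5, 0.1, -0.0]
opening: 0.995
2786 px 319.0 251.0 rect ((514.806396484375, 86.69737243652344), (15.633556365966797, 96.50399017333984), 8.638651847839355) z [0.2165 0.2214 0.2231] dir [ 0.147 -0.989]
t 3.15 pos [0.5131 0.0943 0.2947] x [ 0.987  0.16  -0.001] y [-0.002  0.001 -1.   ] F [ 0.2 -0.2 -0.7] open 0.994 q [-0.05  0.01  1.66  0.    1.47 -0.21]
shift cm [ 0.07  9.87 -0.25]
turn about tool y 0.0039
level err rotvec [-0.0009 -0.     -0.0014]
```

View pics/d.png

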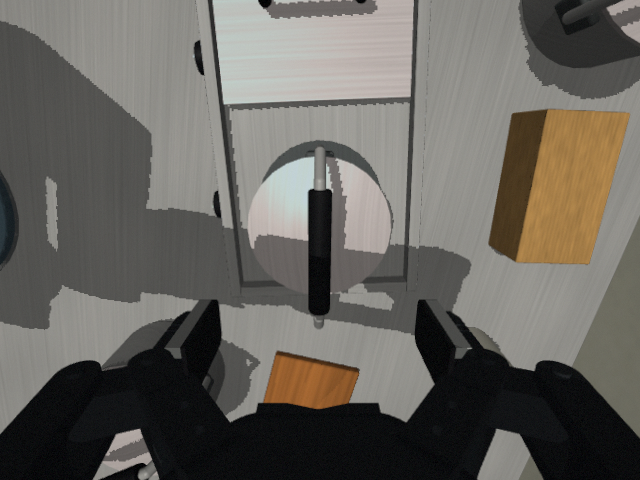

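Wrist view: the bar runs vertically at px (319,251), midway between the jaws. It is 16 mm wide with its top at z≈0.222, so the axis is about 0.214, which matches. Next I descend.

```bash
python3 -m jog '[[[0.05,0,-0.5],[0,0,0],8.5],[[0,2.0,0],[0,0,0],8.5],[[0,2.0,0],[0,0,0],8.5],[[0,2.0,0],[0,0,0],8.5],[[0,2.0,0],[0,0,0],8.5],[[0,1.0,0],[0,0,0],8.5],[[0,0,0],[0,0,0],8.5]]'; python3 d.py .5145 .089 .196 .156 -.988
```

```text
time_s: 3.73
eef_pos: [0.5161, 0.0867, 0.2031]
eef_rot: [0.705, -0.705, -0.052, 0.05]
wrist_force: [-0.3, -0.1, -0.7]
opening: 0.993
t 3.73 pos [0.5161 0.0867 0.2031] x [0.989 0.145 0.003] y [ 0.003  0.    -1.   ] F [-0.3 -0.1 -0.7] open 0.993 q [-0.06  0.09  1.77  0.    1.28 -0.21]
shift cm [-0.13  0.71  0.25]
turn about tool y -0.0114
level err rotvec [0.0001 0.     0.0031]
```

```bash
python3 -m jog '[[[-0.1,0.7,0.2],[0,-0.01,0.003],8.5],[[0,0,0],[0,0,0],8.5],[[0,0,0],[0,0,0],4],[[0,0,0],[0,0,0],4],[[0,0,0],[0,0,0],2],[[0,0,0],[0,0,0],2],[[0,0,0],[0,0,0],1],[[0,0,0],[0,0,0],1],[[0,0,0],[0,0,0],1],[[0,0,0],[0,0,0],0.5],[[0,0,0],[0,0,0],0.5],[[0,0,0],[0,0,0],0.5]]'; python3 d.py .5145 .089 .196 .156 -.988
```

```text
time_s: 4.73
eef_pos: [0.5164, 0.0883, 0.2003]
eef_rot: [-0.705, 0.705, 0.056, -0.053]
wrist_force: [-1.7, -0.4, -0.6]
opening: 0.163
t 4.73 pos [0.5164 0.0883 0.2003] x [0.988 0.154 0.004] y [ 0.004 -0.001 -1.   ] F [-1.7 -0.4 -0.6] open 0.163 q [-0.06  0.09  1.77 -0.    1.27 -0.21]
shift cm [-0.18  0.43  0.1 ]
turn about tool y -0.0022
level err rotvec [ 0.0016 -0.      0.0041]
```

Opening 13.9 mm on a 16 mm bar with the TCP 4 mm high means the pads sit slightly above the axis. I'll open a little, go down and regrip.

```bash
python3 -m jog '[[[0,0,0],[0,0,0],4],[[0,0,0],[0,0,0],4],[[0,0,0],[0,0,0],4],[[-0.1,0.4,0],[0,0,0.004],4],[[0,0.3,0],[0,0,0],4],[[0,0,0],[0,0,0],4]]'; python3 d.py .5145 .089 .196 .156 -.988
```

```text
time_s: 5.23
eef_pos: [0.5166, 0.0882, 0.1932]
eef_rot: [-0.704, 0.706, 0.055, -0.053]
wrist_force: [-0.9, 0.7, 0.3]
opening: 0.468
t 5.23 pos [0.5166 0.0882 0.1932] x [0.988 0.154 0.003] y [ 0.003 -0.001 -1.   ] F [-0.9  0.7  0.3] open 0.468 q [-0.06  0.1   1.77 -0.    1.26 -0.21]
shift cm [-0.2  -0.28  0.11]
turn about tool y -0.0024
level err rotvec [ 0.0017 -0.      0.0028]
```

```bash
python3 -m jog '[[[-0.1,-0.1,0],[0,0,0],2.5],[[0,0,0],[0,0,0],1.5],[[0,0,0],[0,0,0],0.5],[[0,0,0],[0,0,0],0.5],[[0,0,0],[0,0,0],0.5],[[0,0,0],[0,0,0],0.5]]'; python3 d.py .5145 .089 .196 .156 -.988; python3 -m jog '[[[0,-0.5,0],[0,0,0],0.5],[[0,-0.5,0],[0,0,0],0.5],[[0,-0.5,0],[0,0,0],0.5],[[0,-0.5,0],[0,0,0],0.5],[[0,0,0],[0,0,0],0.5]]'; python3 d.py .5145 .089 .196 .156 -.988
```

```text
time_s: 5.73
eef_pos: [0.5152, 0.088, 0.1939]
eef_rot: [-0.704, 0.706, 0.055, -0.054]
wrist_force: [-0.4, -0.9, -1.0]
opening: 0.168
t 5.73 pos [0.5152 0.088  0.1939] x [0.988 0.154 0.002] y [ 0.002 -0.001 -1.   ] F [-0.4 -0.9 -1. ] open 0.168 q [-0.06  0.1   1.78 -0.    1.26 -0.21]
shift cm [-0.05 -0.21  0.11]
turn about tool y -0.0024
level err rotvec [0.0016 0.     0.0017]
time_s: 6.15
eef_pos: [0.5118, 0.0883, 0.2114]
eef_rot: [-0.705, 0.705, 0.052, -0.057]
wrist_force: [0.6, 0.3, -7.0]
opening: 0.167
t 6.15 pos [0.5118 0.0883 0.2114] x [ 0.988  0.154 -0.007] y [-0.007 -0.001 -1.   ] F [ 0.6  0.3 -7. ] open 0.167 q [-0.06  0.08  1.76 -0.    1.31 -0.21]
shift cm [0.29 1.54 0.03]
turn about tool y -0.0024
level err rotvec [-0.0004 -0.     -0.0073]
```

The wrist reads about −7 N of vertical force, so the pot (0.6 kg) is off the plate, and the opening is steady. Next I lift and carry along tool −z, which bears away from the large pot.

```bash
python3 -m jog '[[[0.05,-1,0],[0,0,-0.007],0.5],[[0.05,-1,0],[0,0,0],0.5],[[0.05,-1,0],[0,0,0],0.5],[[0,-1,0],[0,0,0],0.5],[[0,-1,0],[0,0,0],0.5],[[0,0,-0.6],[0,0,0],0.5],[[0,0,-1.2],[0,0,0],0.5],[[0,0,-1.8],[0,0,0],0.5],[[0,0,-2.2],[0,0,0],0.5],[[0,0,-2.2],[0,0,0],0.5],[[0,0,-2.2],[0,0,0],0.5],[[0,0,-2.2],[0,0,0],0.5]]';python3 d.py .556 -.415 .26 .156 -.988
```

```text
time_s: 7.15
eef_pos: [0.5329, -0.039, 0.2677]
eef_rot: [0.705, -0.705, -0.058, 0.056]
wrist_force: [1.1, 0.5, -6.9]
opening: 0.164
t 7.15 pos [ 0.5329 -0.039   0.2677] x [0.987 0.161 0.002] y [ 0.002  0.001 -1.   ] F [ 1.1  0.5 -6.9] open 0.164 q [-0.3   0.06  1.67  0.    1.41 -0.46]
shift cm [ -3.76   0.74 -37.49]
turn about tool y 0.0049
level err rotvec [-0.0007 -0.      0.002 ]
```

```bash
python3 -m jog '[[[0,0,-2.2],[0,0,0],0.5],[[0,0,-2.2],[0,0,0],0.5],[[0,0,-2.2],[0,0,0],0.5],[[0,0,-2.2],[0,0,0],0.5],[[0,0,-2.2],[0,0,0],0.5],[[0,0,-2.2],[0,0,0],0.5],[[0,0,-2.2],[0,0,0],0.5],[[0,0,-2.2],[0,0,0],0.5],[[-0.5,0,-2.2],[0,0,0],0.5],[[-0.5,0,-2.2],[0,0,0],0.5],[[-0.5,0,-2.2],[0,0,0],0.5],[[-0.5,0,-2.2],[0,0,0],0.5]]'; python3 d.py .556 -.415 .26 .156 -.988
```

```text
time_s: 8.15
eef_pos: [0.5477, -0.3302, 0.2588]
eef_rot: [0.706, -0.704, -0.051, 0.058]
wrist_force: [0.7, 0.4, -7.6]
opening: 0.164
t 8.15 pos [ 0.5477 -0.3302  0.2588] x [ 0.988  0.154 -0.01 ] y [-0.01   0.002 -1.   ] F [ 0.7  0.4 -7.6] open 0.164 q [-0.73  0.31  1.4  -0.    1.45 -0.88]
shift cm [-0.49 -0.14 -8.51]
turn about tool y -0.0016
level err rotvec [-0.004   0.     -0.0095]
```

```bash
python3 -m jog '[[[-0.1,0,-2],[-0.004,0,-0.009],0.5],[[-0.1,0,-2],[0,0,0],0.5],[[-0.1,0,-1.5],[0,0,0],0.5],[[-0.1,0,-1.2],[0,0,0],0.5],[[0,0,-0.9],[0,0,0],0.5],[[0,0,0],[0,0,0],0.5],[[0,0,0],[0,0,0],0.5]]'; python3 d.py .556 -.415 .26 .156 -.988
python3 - <<'E'
from h import *
c=cam('side','e.png');W=cloud(c);z=W[...,2]
m=(abs(W[...,0]-.556)<.12)&(abs(W[...,1]+.415)<.12)&(z>.03)&(z<.245)
P=W[m];print(len(P),np.nanpercentile(P[:,2],[1,99]))
zt=np.histogram(P[:,2],60);k=zt[0].argmax();print('lid z',zt[1][k])
for lo,hi in ((zt[1][k]-.006,zt[1][k]+.012),):
    Q=P[(P[:,2]>lo)&(P[:,2]<hi)];print('lid circle',len(Q),cv2.minEnclosingCircle(Q[:,:2].astype(np.float32)*1000))
    A=np.c_[Q[:,:2],np.ones(len(Q))];print('lid tilt',np.linalg.lstsq(A,Q[:,2],rcond=None)[0])
E
```

```text
time_s: 8.73
eef_pos: [0.5473, -0.4217, 0.2515]
eef_rot: [0.706, -0.704, -0.048, 0.054]
wrist_force: [0.4, 0.8, -7.9]
opening: 0.164
t 8.73 pos [ 0.5473 -0.4217  0.2515] x [ 0.989  0.145 -0.009] y [-0.009  0.002 -1.   ] F [ 0.4  0.8 -7.9] open 0.164 q [-0.83  0.43  1.25 -0.    1.47 -0.97]
shift cm [ 0.95 -0.85  0.54]
turn about tool y -0.0116
level err rotvec [-0.0037 -0.     -0.0086]
1648 [0.12043046 0.22595053]
lid z 0.20817711429017519
lid circle 739 ((540.7193603515625, -414.1170349121094), 70.9446792602539)
lid tilt [-0.00671905 -0.00530015  0.21165099]
```

View pics/e.png

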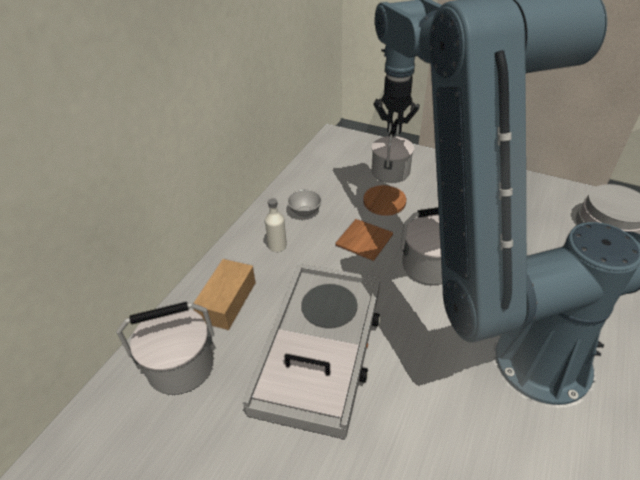

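Side view: the pot hangs level at (392,157), just off the trivet at (385,200), and the hotplate at (329,305) is bare. Next I centre the pot and lower it.

```bash
python3 -m jog '[[[0.9,0,0.3],[-0.006,0,-0.012],0.5],[[0.4,0,0.1],[-0.003,0,-0.005],0.5],[[0,0.5,0],[0,0,0],0.5],[[0,1,0],[0,0,0],0.5],[[0,1,0],[0,0,0],0.5],[[0,1,0],[0,0,0],0.5],[[0,1,0],[0,0,0],0.5],[[0,1,0],[0,0,0],0.5],[[0,0,0],[0,0,0],0.5]]'; python3 d.py .556 -.417 .152 .156 -.988
```

```text
time_s: 9.53
eef_pos: [0.5628, -0.4089, 0.1901]
eef_rot: [-0.704, 0.706, 0.057, -0.05]
wrist_force: [-1.0, -0.1, -8.3]
opening: 0.162
t 9.53 pos [ 0.5628 -0.4089  0.1901] x [0.988 0.151 0.009] y [ 0.01  -0.002 -1.   ] F [-1.  -0.1 -8.3] open 0.162 q [-0.8   0.47  1.32  0.01  1.34 -0.95]
shift cm [-0.83  3.81 -0.68]
turn about tool y -0.0047
level err rotvec [ 0.0035 -0.      0.0094]
```

```bash
python3 -m jog '[[[-0.6,0,-0.6],[0.003,0,0.008],0.5],[[-0.1,0,0],[0,0,0],0.5],[[0,0.6,0],[0,0,0],0.5],[[0,0.6,0],[0,0,0],0.5],[[0,0.6,0],[0,0,0],0.5],[[0,0.3,0],[0,0,0],0.5],[[0,0,0],[0,0,0],0.5],[[0,0,0],[0,0,0],0.5]]'; python3 d.py .556 -.417 .152 .156 -.988
```

```text
time_s: 10.2
eef_pos: [0.5556, -0.418, 0.1666]
eef_rot: [-0.705, 0.705, 0.053, -0.053]
wrist_force: [-0.4, -0.2, -7.4]
opening: 0.166
t 10.2 pos [ 0.5556 -0.418   0.1666] x [0.989 0.15  0.   ] y [ 0. -0. -1.] F [-0.4 -0.2 -7.4] open 0.166 q [-0.82  0.5   1.33  0.    1.31 -0.97]
shift cm [0.05 1.46 0.09]
turn about tool y -0.0063
level err rotvec [0.0003 0.     0.0003]
```

```bash
python3 -m jog '[[[0,0.4,0],[0,0,0],0.5],[[0,0.4,0],[0,0,0],0.5],[[0,0.3,0],[0,0,0],0.5],[[0,0,0],[0,0,0],0.5]]'; python3 d.py .556 -.417 .152 .156 -.988;  python3 -m jog '[[[0,0.2,0],[0,0,0],0.5],[[0,0.1,0],[0,0,0],0.5],[[0,0,0],[0,0,0],0.5]]'; python3 d.py .556 -.417 .152 .156 -.988
```

```text
time_s: 10.53
eef_pos: [0.5561, -0.4181, 0.1553]
eef_rot: [-0.705, 0.706, 0.054, -0.053]
wrist_force: [-0.2, -0.0, -7.1]
opening: 0.164
t 10.53 pos [ 0.5561 -0.4181  0.1553] x [0.989 0.15  0.001] y [ 0.001 -0.001 -1.   ] F [-0.2 -0.  -7.1] open 0.164 q [-0.81  0.51  1.34  0.    1.29 -0.97]
shift cm [0.   0.33 0.11]
turn about tool y -0.0058
level err rotvec [0.0015 0.     0.0012]
time_s: 10.78
eef_pos: [0.5563, -0.4181, 0.1521]
eef_rot: [-0.704, 0.706, 0.054, -0.053]
wrist_force: [0.5, -0.3, -5.2]
opening: 0.167
t 10.78 pos [ 0.5563 -0.4181  0.1521] x [0.989 0.15  0.001] y [ 0.002 -0.002 -1.   ] F [ 0.5 -0.3 -5.2] open 0.167 q [-0.81  0.51  1.34  0.    1.29 -0.97]
shift cm [-0.01  0.01  0.11]
turn about tool y -0.0056
level err rotvec [0.0018 0.     0.0014]
```

Contact is starting (the load is dropping). I lower in 1 mm rows until it is unloaded.

```bash
python3 -m jog '[[[0,0.1,0],[0,0,0],0.5],[[0,0,0],[0,0,0],0.5]]'; python3 -m jog '[[[0,0.1,0],[0,0,0],0.5],[[0,0,0],[0,0,0],0.5]]'
```

```text
time_s: 10.95
eef_pos: [0.5565, -0.4187, 0.1524]
eef_rot: [-0.704, 0.706, 0.054, -0.053]
wrist_force: [-0.3, -0.7, -7.7]
opening: 0.166
time_s: 11.12
eef_pos: [0.5569, -0.4193, 0.1523]
eef_rot: [-0.703, 0.707, 0.054, -0.052]
wrist_force: [-0.4, -0.0, -7.4]
opening: 0.161
```

```bash
python3 -m jog '[[[0,0.25,0],[0,0,0],0.5],[[0,0,0],[0,0,0],0.5]]'; python3 d.py .556 -.417 .152 .156 -.988
```

```text
time_s: 11.28
eef_pos: [0.5575, -0.4206, 0.1527]
eef_rot: [-0.702, 0.708, 0.055, -0.051]
wrist_force: [0.6, 0.5, -6.9]
opening: 0.167
t 11.28 pos [ 0.5575 -0.4206  0.1527] x [0.989 0.15  0.004] y [ 0.006 -0.008 -1.   ] F [ 0.6  0.5 -6.9] open 0.167 q [-0.82  0.51  1.34 -0.    1.28 -0.97]
shift cm [-0.1   0.07  0.38]
turn about tool y -0.006
level err rotvec [0.0083 0.     0.0044]
```

The TCP no longer goes down but the wrist still carries the pot's weight, and the tool is starting to tilt. Something else may be touching, so I stop and look.

Run:
```python
from h import *
a=cam('side');b=cam('top');w=cam('wrist')
A=a['frame'][80:320,270:590];B=b['frame'][130:370,300:620]
cv2.imwrite('pics/f.png',np.vstack([np.hstack([A,B]),np.hstack([cv2.resize(w['frame'],(320,240)),np.zeros((240,320,3),np.uint8)])])[:,:,::-1])
print(ctrl.get_obs()['joint_efforts'].round(1), ctrl.get_obs()['torque'])
W=cloud(b);z=W[...,2]
m=(abs(W[...,0]-.35)<.14)&(abs(W[...,1]+.19)<.14)&(z>.05)&(z<.26);print('big2 z',np.nanpercentile(W[m][:,2],[50,99]))
```

```text
[  1.1 -61.3 -34.8   0.4   0.4   0. ] [-0.27747075  0.01870374 -0.02030177]
big2 z [0.1248049  0.21525402]
```

View pics/f.png

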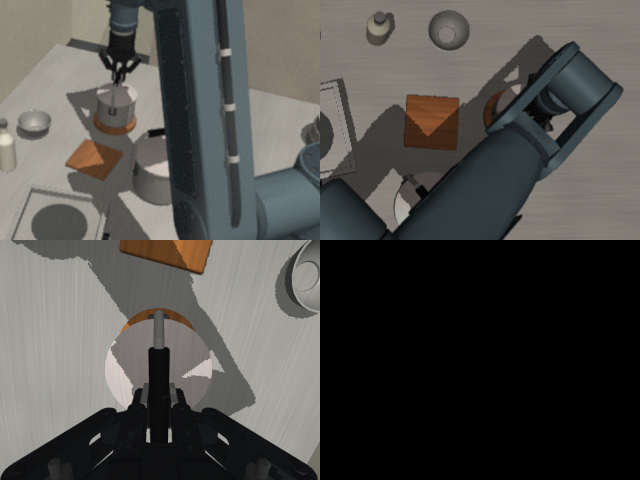

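The arm is clear of everything else, and the pot looks seated on the trivet. The zero rows rebase the target, so the contact force relaxes before I read it. I'll correct the small tilt and read the force during a pressing row.

```bash
python3 -m jog '[[[-0.1,0,0.2],[0.008,0,0.004],0.5]]'; python3 d.py .556 -.417 .152 .156 -.988; python3 -m jog '[[[0,0.2,0],[0,0,0],0.5]]'; python3 -c "
from h import *; o=ctrl.get_obs(); print(o['torque'].round(3))"; python3 -m jog '[[[0,0.3,0],[0,0,0],0.5]]'; python3 d.py .556 -.417 .152 .156 -.988; python3 -c "
from h import *; o=ctrl.get_obs(); print(o['torque'].round(3))"
```

```text
time_s: 11.52
eef_pos: [0.5568, -0.4198, 0.153]
eef_rot: [-0.704, 0.706, 0.054, -0.053]
wrist_force: [0.9, -1.2, -5.9]
opening: 0.166
t 11.52 pos [ 0.5568 -0.4198  0.153 ] x [0.989 0.15  0.002] y [ 0.002 -0.003 -1.   ] F [ 0.9 -1.2 -5.9] open 0.166 q [-0.82  0.51  1.34 -0.    1.29 -0.97]
shift cm [-0.03  0.09  0.29]
turn about tool y -0.0061
level err rotvec [ 0.0029 -0.      0.0017]
time_s: 11.6
eef_pos: [0.5568, -0.4199, 0.152]
eef_rot: [-0.704, 0.706, 0.054, -0.053]
wrist_force: [-5.4, 4.1, 13.4]
opening: 0.168
[ 0.717  0.756 -0.022]
time_s: 11.68
eef_pos: [0.5572, -0.4203, 0.1521]
eef_rot: [-0.704, 0.707, 0.054, -0.052]
wrist_force: [-7.1, 4.9, 20.8]
opening: 0.161
t 11.68 pos [ 0.5572 -0.4203  0.1521] x [0.989 0.15  0.002] y [ 0.003 -0.004 -1.   ] F [-7.1  4.9 20.8] open 0.161 q [-0.82  0.51  1.34 -0.    1.29 -0.97]
shift cm [-0.07  0.    0.35]
turn about tool y -0.0059
level err rotvec [0.0044 0.     0.0024]
[ 0.987  1.153 -0.01 ]
```

Confirmed: pressing gives +13 to +21 N, so the pot is on the trivet. I relax, release and retreat upward.

```bash
python3 -m jog '[[[0,0,0],[0,0,0],0.5],[[0,0,0],[0,0,0],2],[[0,0,0],[0,0,0],3],[[0,0,0],[0,0,0],5],[[0,0,0],[0,0,0],8],[[0,0,0],[0,0,0],8],[[0,-0.5,0],[0,0,0],8],[[0,-1,0],[0,0,0],8],[[0,-2,0],[0,0,0],8],[[0,-3,0],[0,0,0],8],[[0,-3,0],[0,0,0],8],[[0,-3,0],[0,0,0],8]]'; python3 d.py .476 .291 .26 .980 .2
python3 - <<'E'
from h import *
c=cam('wrist','g.png');W=cloud(c);F=c['frame'].astype(int);z=W[...,2]
near=(abs(W[...,0]-.556)<.11)&(abs(W[...,1]+.418)<.11)
def circ(m):
    P=W[m][:,:2].astype(np.float32)*1000;P=P[np.isfinite(P).all(1)];return len(P),cv2.minEnclosingCircle(P)
l=near&(z>.105)&(z<.135); print('lid',circ(cv2.erode(l.astype(np.uint8),np.ones((3,3)))>0),np.median(z[l]))
P=W[l];print('tilt',np.linalg.lstsq(np.c_[P[:,:2],np.ones(len(P))],P[:,2],rcond=None)[0][:2])
r=near&(F[...,0]-F[...,2]>40)&(z>.008)&(z<.03);P=W[r];print('trivet px',len(P),np.median(P[:,2]))
d=np.hypot(P[:,0]-.556,P[:,1]+.415);print('edge r max',np.percentile(d,99),[ (P[:,i].min().round(3),P[:,i].max().round(3)) for i in (0,1)])
E
```

```text
time_s: 12.68
eef_pos: [0.5549, -0.4166, 0.2765]
eef_rot: [0.708, -0.702, -0.052, 0.055]
wrist_force: [-0.1, -0.0, 0.1]
opening: 0.934
t 12.68 pos [ 0.5549 -0.4166  0.2765] x [ 0.989  0.15  -0.004] y [-0.005  0.007 -1.   ] F [-0.1 -0.   0.1] open 0.934 q [-0.82  0.42  1.21  0.    1.52 -0.97]
shift cm [ 2.85  2.2  71.13]
turn about tool y 1.5205
level err rotvec [-0.0078 -0.     -0.0042]
lid (9987, ((556.0668334960938, -419.6728210449219), 62.01641845703125)) 0.1132878423928907
tilt [ 0.0001583  -0.00703133]
trivet px 818 0.017711170549094473
edge r max 0.06876473717394009 [(np.float64(0.488), np.float64(0.613)), (np.float64(-0.4), np.float64(-0.348))]
```

View pics/g.png

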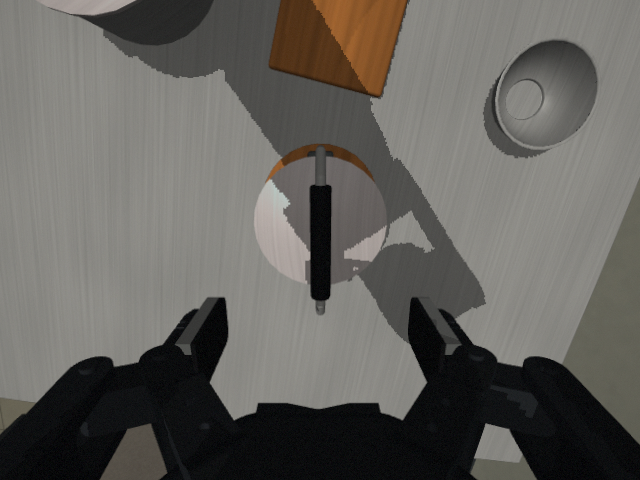

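Wrist view: pot on the trivet at px (320,220), with the trivet edge showing behind it. The lid centre is (0.556, -0.420) and the trivet about (0.556, -0.416), so the offset is about 4 mm against a 15 mm margin, and the lid is level. Now to the cover.

```bash
python3 -m jog '[[[0,0,2],[-0.007,0,-0.004],8.5],[[0,0,4],[0,0,0],8.5],[[0,0,4],[0,0,0],8.5],[[0,0,4],[0,0,0],8.5],[[0,0,4],[0,0,0],8.5],[[0,0,4],[0,0,0],8.5],[[0,0,4],[0,0,0],8.5],[[0,0,4],[0,0,0],8.5],[[0,0,4],[0,0,0],8.5],[[0,0,4],[0,0,0],8.5],[[0,0,4],[0,0,0],8.5],[[0,0,4],[0,0,0],8.5]]'; python3 d.py .475 .291 .26 .98 .198
```

```text
time_s: 13.73
eef_pos: [0.4892, 0.0423, 0.2925]
eef_rot: [-0.695, 0.716, 0.06, -0.037]
wrist_force: [0.4, 0.3, -0.2]
opening: 0.994
t 13.73 pos [0.4892 0.0423 0.2925] x [0.99  0.136 0.03 ] y [ 0.034 -0.027 -0.999] F [ 0.4  0.3 -0.2] open 0.994 q [-0.14 -0.08  1.76 -0.02  1.43 -0.27]
shift cm [ 1.89  2.53 24.92]
turn about tool y 1.5082
level err rotvec [0.0315 0.     0.0303]
```

```bash
python3 -m jog '[[[0.3,0,4],[0.015,0,0.015],8.5],[[0.3,0,4],[0.01,0,0.01],8.5],[[0.3,0,4],[0,0,0],8.5],[[0.3,0,4],[0,0,0],8.5],[[0.3,0,4],[0,0,0],8.5],[[0.3,0,3],[0,0,0],8.5],[[0,0,1],[0,0,0],8.5],[[0,0,0],[0,0,0],8.5]]'; python3 -m jog '[[[0,0,0],[0,0.124,0],8.5],[[0,0,0],[0,0.124,0],8.5],[[0,0,0],[0,0.124,0],8.5],[[0,0,0],[0,0.124,0],8.5],[[0,0,0],[0,0.124,0],8.5],[[0,0,0],[0,0.124,0],8.5],[[0,0,0],[0,0.124,0],8.5],[[0,0,0],[0,0.124,0],8.5],[[0,0,0],[0,0.124,0],8.5],[[0,0,0],[0,0.124,0],8.5],[[0,0,0],[0,0.124,0],8.5],[[0,0,0],[0,0.124,0],8.5]]'; python3 d.py .475 .291 .26 .98 .198
```

```text
time_s: 14.4
eef_pos: [0.4699, 0.2998, 0.2992]
eef_rot: [-0.705, 0.706, 0.058, -0.044]
wrist_force: [-0.8, 0.2, -0.2]
opening: 0.99
time_s: 15.4
eef_pos: [0.4744, 0.2829, 0.3057]
eef_rot: [0.554, -0.546, 0.436, -0.453]
wrist_force: [0.6, -0.4, -0.1]
opening: 0.995
t 15.4 pos [0.4744 0.2829 0.3057] x [ 0.21  -0.978  0.011] y [ 0.027 -0.005 -1.   ] F [ 0.6 -0.4 -0.1] open 0.995 q [ 0.33  0.06  1.59 -0.01  1.47  1.69]
shift cm [-0.83  4.56  0.11]
turn about tool y 0.0127
level err rotvec [-0.0249  0.      0.0109]
```

```bash
python3 -m jog '[[[-0.6,3,0],[-0.025,0.012,0.011],8.5],[[0,3,0],[0,0,0],8.5],[[0,2,0],[0,0,0],8.5],[[0,0,0],[0,0,0],8.5],[[0,0,0],[0,0,0],8.5]]'; python3 w.py i.png .098 .125 .4 .55 .24 .34 70; python3 d.py .475 .291 .089 .98 .198
```

```text
time_s: 15.82
eef_pos: [0.4785, 0.281, 0.2287]
eef_rot: [0.546, -0.542, 0.45, -0.454]
wrist_force: [0.7, 0.1, -0.1]
opening: 0.994
1648 px 307.0 230.0 rect ((477.03338623046875, 289.3386535644531), (99.37074279785156, 11.250202178955078), 11.464061737060547) z [0.1096 0.1128 0.1144] dir [-0.98  -0.198]
t 15.87 pos [0.4784 0.281  0.2287] x [ 0.183 -0.983  0.001] y [ 0.008  0.    -1.   ] F [ 0.3 -0.3 -1.1] open 1.001 q [ 0.32  0.13  1.67 -0.    1.33  1.71]
shift cm [-1.06 13.97 -0.26]
turn about tool y -0.0158
level err rotvec [-0.0077  0.      0.001 ]
```

View pics/i.png

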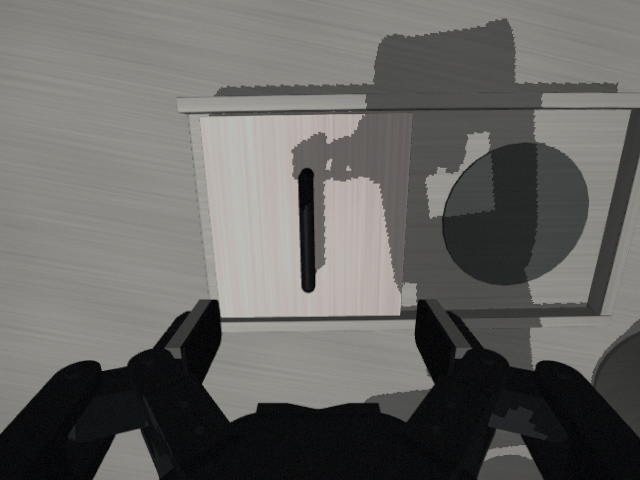

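Wrist view: cover bar at px (307,230), centre (0.477, 0.2893). It is 11 mm wide with top z≈0.113, which matches the 0.114 expected. The jaws are about 9 mm off along x. I correct that and descend.

```bash
python3 -m jog '[[[-1,0,0],[-0.008,-0.016,0.001],8.5],[[0,2,0],[0,0,0],8.5],[[0,2,0],[0,0,0],8.5],[[0,2,0],[0,0,0],8.5],[[0,2,0],[0,0,0],8.5],[[0,2,0],[0,0,0],8.5],[[0,1,0],[0,0,0],8.5],[[0,0,0],[0,0,0],8.5]]'; python3 d.py .477 .29 .090 .98 .198
```

```text
time_s: 16.53
eef_pos: [0.4872, 0.2971, 0.1316]
eef_rot: [0.556, -0.541, 0.442, -0.45]
wrist_force: [0.2, 0.6, -0.1]
opening: 0.998
t 16.53 pos [0.4872 0.2971 0.1316] x [ 0.204 -0.979 -0.005] y [ 0.023  0.009 -1.   ] F [ 0.2  0.6 -0.1] open 0.998 q [0.34 0.26 1.72 0.   1.13 1.7 ]
shift cm [ 0.51  4.13 -1.24]
turn about tool y 0.0057
level err rotvec [-0.0243  0.     -0.0046]
```

```bash
python3 -m jog '[[[0.3,0,-1.0],[-0.024,0.006,-0.004],8.5],[[0,1,-0.2],[-0.005,0,0],8.5],[[0,1,0],[0,0,0],8.5],[[0,1,0],[0,0,0],8.5],[[0,0,0],[0,0,0],8.5]]'; python3 d.py .477 .29 .090 .98 .198
```

```text
time_s: 16.95
eef_pos: [0.4783, 0.2932, 0.1048]
eef_rot: [0.548, -0.547, 0.448, -0.447]
wrist_force: [-1.3, -0.5, -0.8]
opening: 0.994
t 16.95 pos [0.4783 0.2932 0.1048] x [ 0.199 -0.98  -0.002] y [ 0.     0.002 -1.   ] F [-1.3 -0.5 -0.8] open 0.994 q [0.34 0.3  1.74 0.   1.1  1.71]
shift cm [ 0.29  1.48 -0.19]
turn about tool y 0.0005
level err rotvec [-0.0008  0.     -0.0017]
```

```bash
python3 -m jog '[[[0.3,0.7,0],[0,0,0],8.5],[[0.1,0.6,0],[0,0,0],8.5],[[0,0.1,0],[0,0,0],6],[[0,0,0],[0,0,0],4],[[0,0,0],[0,0,0],4]]'; python3 d.py .477 .29 .090 .98 .198
```

```text
time_s: 17.37
eef_pos: [0.4792, 0.2886, 0.0888]
eef_rot: [0.548, -0.547, 0.448, -0.447]
wrist_force: [-0.3, -0.1, -0.3]
opening: 0.598
t 17.37 pos [0.4792 0.2886 0.0888] x [ 0.198 -0.98  -0.002] y [-0.     0.002 -1.   ] F [-0.3 -0.1 -0.3] open 0.598 q [0.33 0.32 1.76 0.   1.07 1.7 ]
shift cm [-0.18 -0.12 -0.19]
turn about tool y 0.0003
level err rotvec [-0.0001 -0.     -0.0016]
```

```bash
python3 -m jog '[[[0,0,0],[0,0,0],3],[[0,0,0],[0,0,0],2],[[0,0,0],[0,0,0],1.5],[[0,0,0],[0,0,0],1],[[0,0,0],[0,0,0],0.3],[[0,0,0],[0,0,0],0.3],[[0,0,0],[0,0,0],0.3]]'; python3 d.py .477 .29 .090 .98 .198; python3 -m jog '[[[0.5,0,0],[0,0,0],0.3],[[1,0,0],[0,0,0],0.3],[[1,0,0],[0,0,0],0.3],[[1,0,0],[0,0,0],0.3]]'; python3 d.py .5137 .108 .0895 .98 .198
```

```text
time_s: 17.95
eef_pos: [0.4796, 0.2889, 0.0896]
eef_rot: [0.548, -0.547, 0.448, -0.448]
wrist_force: [0.9, 0.3, -1.1]
opening: 0.11
t 17.95 pos [0.4796 0.2889 0.0896] x [ 0.198 -0.98  -0.002] y [ 0.001  0.002 -1.   ] F [ 0.9  0.3 -1.1] open 0.11 q [0.33 0.32 1.75 0.   1.07 1.7 ]
shift cm [-0.16 -0.04 -0.23]
turn about tool y 0.0003
level err rotvec [-0.0014 -0.     -0.0017]
time_s: 18.28
eef_pos: [0.4865, 0.2544, 0.0896]
eef_rot: [0.549, -0.547, 0.447, -0.446]
wrist_force: [0.2, 2.2, -0.8]
opening: 0.118
t 18.28 pos [0.4865 0.2544 0.0896] x [ 0.201 -0.98  -0.004] y [ 0.001  0.004 -1.   ] F [ 0.2  2.2 -0.8] open 0.118 q [0.26 0.29 1.78 0.   1.06 1.63]
shift cm [14.89 -0.05 -0.28]
turn about tool y 0.0031
level err rotvec [-0.0022 -0.     -0.0037]
```

The cover slides with about 2 N. About 163 mm to go.

```bash
python3 -m jog '[[[1.2,0,0],[-0.002,0.003,-0.004],0.3],[[1.2,0,0],[0,0,0],0.3],[[1.2,0,0],[0,0,0],0.3],[[1.2,0,0],[0,0,0],0.3],[[1.2,0,0],[0,0,0],0.3],[[1.2,0,0],[0,0,0],0.3]]'; python3 d.py .5188 .0949 .0895 .98 .198
```

```text
time_s: 18.78
eef_pos: [0.5026, 0.1747, 0.0896]
eef_rot: [0.547, -0.547, 0.448, -0.449]
wrist_force: [1.7, 2.5, -2.9]
opening: 0.123
t 18.78 pos [0.5026 0.1747 0.0896] x [ 0.196 -0.981  0.001] y [ 0.001 -0.    -1.   ] F [ 1.7  2.5 -2.9] open 0.123 q [ 0.11  0.26  1.83 -0.    1.05  1.49]
shift cm [8.14 0.02 0.03]
turn about tool y -0.0023
level err rotvec [-0.001   0.      0.0007]
```

```bash
python3 -m jog '[[[1.2,0,0],[0,-0.002,0],0.3],[[1.2,0,0],[0,0,0],0.3],[[1.2,0,0],[0,0,0],0.3],[[1.2,0,0],[0,0,0],0.3],[[0.8,0,0],[0,0,0],0.3],[[0.6,0,0],[0,0,0],0.3]]'; python3 d.py .5188 .0949 .0895 .98 .198
```

```text
time_s: 19.28
eef_pos: [0.517, 0.1031, 0.0896]
eef_rot: [0.547, -0.545, 0.448, -0.451]
wrist_force: [2.5, 2.3, -3.6]
opening: 0.115
t 19.28 pos [0.517  0.1031 0.0896] x [ 0.192 -0.981  0.002] y [ 0.004 -0.001 -1.   ] F [ 2.5  2.3 -3.6] open 0.115 q [-0.03  0.25  1.84 -0.    1.05  1.35]
shift cm [0.84 0.01 0.02]
turn about tool y -0.0058
level err rotvec [-0.004   0.      0.0015]
```

Now small steps, watching for the stop.

```bash
python3 -m jog '[[[0.4,0,0],[0,-0.005,0],0.3],[[0.3,0,0],[0,0,0],0.3]]'; python3 -m jog '[[[0.3,0,0],[0,0,0],0.3]]';python3 -m jog '[[[0.3,0,0],[0,0,0],0.3]]'; python3 d.py .5188 .0949 .0895 .98 .198
```

```text
time_s: 19.45
eef_pos: [0.5185, 0.0954, 0.0896]
eef_rot: [0.548, -0.545, 0.448, -0.449]
wrist_force: [0.4, 22.8, 0.8]
opening: 0.12
time_s: 19.53
eef_pos: [0.5185, 0.0955, 0.0895]
eef_rot: [0.549, -0.543, 0.45, -0.448]
wrist_force: [-0.4, 25.5, 0.5]
opening: 0.116
time_s: 19.62
eef_pos: [0.5184, 0.0957, 0.0896]
eef_rot: [0.551, -0.542, 0.452, -0.446]
wrist_force: [1.1, 16.0, -1.3]
opening: 0.12
t 19.62 pos [0.5184 0.0957 0.0896] x [ 0.193 -0.981 -0.014] y [ 0.002  0.015 -1.   ] F [ 1.1 16.  -1.3] open 0.12 q [-0.05  0.25  1.84  0.02  1.05  1.32]
shift cm [0.09 0.   0.02]
turn about tool y -0.005
level err rotvec [-0.0052 -0.     -0.0142]
```

Firm stop at about 197 mm of travel with 16–25 N, which is where the end wall should be. I release, rise and check.

```bash
python3 -m jog '[[[0,0,0],[0,0,0],0.3],[[0,0,0],[0,0,0],2],[[0,0,0],[0,0,0],4],[[0,0,0],[0,0,0],5],[[0,0,0],[0,0,0],5],[[0,-1,0],[0,0,0],5],[[0,-1.5,0],[0,0,0],5],[[0,-3,0],[0,0,0],5],[[0,-4,0],[0,0,0],5],[[0,-4,0],[0,0,0],5],[[0,-4,0],[0,0,0],5],[[0,0,0],[0,0,0],5]]'; python3 d.py .5188 .0949 .2 .98 .198
python3 w.py k.png .098 .125 .44 .6 .04 .15 70
python3 - <<'E'
from h import *
s=np.load('s0.npz');a=cam('side');b=cam('top');W=cloud(b)
A=a['frame'][100:400,220:620]
B=b['frame'][100:400,120:520]
cv2.imwrite('pics/l.png',np.hstack([A,B])[:,:,::-1])
z=cloud(a); l=(abs(z[...,0]-.556)<.1)&(abs(z[...,1]+.418)<.1)&(z[...,2]>.1)&(z[...,2]<.135)
print('side lid',l.sum(),cv2.minEnclosingCircle(z[l][:,:2].astype(np.float32)*1000))
E
```

```text
time_s: 20.62
eef_pos: [0.5146, 0.092, 0.2739]
eef_rot: [0.548, -0.545, 0.453, -0.444]
wrist_force: [2.3, 1.1, 1.2]
opening: 0.584
t 20.62 pos [0.5146 0.092  0.2739] x [ 0.195 -0.981 -0.013] y [-0.007  0.012 -1.   ] F [2.3 1.1 1.2] open 0.584 q [-0.06  0.03  1.68  0.01  1.43  1.32]
shift cm [-0.1   7.39  0.5 ]
turn about tool y -0.0035
level err rotvec [ 0.0046  0.     -0.0133]
1241 px 316.0 214.0 rect ((515.946044921875, 95.65594482421875), (99.21356964111328, 10.638489723205566), 11.398492813110352) z [0.11   0.1129 0.1145] dir [-0.981 -0.194]
side lid 754 ((553.4142456054688, -412.67303466796875), 74.3373031616211)
```

View pics/k.png

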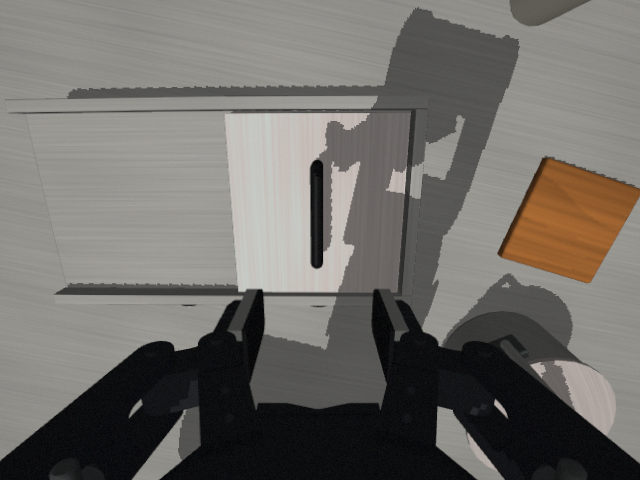

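View pics/l.png

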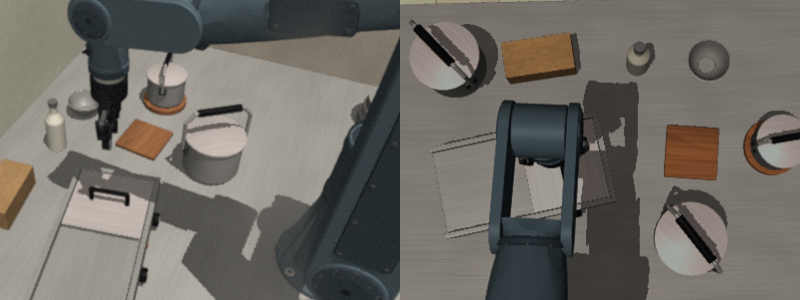

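Wrist view: the cover is over the hotplate with its right edge at the end wall (px 410), and the bar is at (0.516, 0.0957) against the expected (0.516, 0.095). The side/top view shows the pot upright on the round trivet and the bystanders in place. Handing in.

```bash
python3 -m jog '[[[0,0,0],[0,0,0],5],[[0,0,0],[0,0,0],5],[[0,0,0],[0,0,0],5]]'; python3 -c "
from bench import ctrl; print(ctrl.hand_in())"
```

```text
time_s: 21.02
eef_pos: [0.5081, 0.0922, 0.2609]
eef_rot: [-0.544, 0.549, -0.459, 0.438]
wrist_force: [0.8, 0.2, -0.3]
opening: 0.585
the job is handed in; nothing more can be done
None
```

The pot is on the round trivet and the cover plate is over the bare hotplate, against the end wall. I handed the job in at about 21 s; it reports no verdict.

- **Pot:** I carried the smallest pot by its grip bar with the tool level to within about 0.6°. The wrist camera puts its lid centre at (0.556, −0.420) and the trivet centre at about (0.556, −0.416). That is about 4 mm off, with 15 mm allowed, and the lid is level.
- **Cover:** It slid with about 2–3 N and stopped firmly at 16–25 N after about 197 mm. The handle bar now measures (0.516, 0.0957), against (0.516, 0.095) expected at the wall.
- **Bystanders:** In the last pictures the board, bottle, bowl, carton and both large pots look unmoved. I judged this by eye and did not measure it.

**Checks that disagreed:**
- The pot had already touched the trivet, but readings taken after rest rows still showed its full weight. I pressed two more short rows to confirm, which briefly gave about 21 N downward and a tilt of about 0.5°.
- The side camera's fits of the lid circle gave radii of 71 and 74 mm instead of 63 because other parts got in, so I ignored them and used the wrist camera.

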